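Unbolt the bark chest and hold its sprung lid just under balance

TASK

Wind the red handwheel clockwise (seen from above) until the orange bolt block touches the red stop, which frees the chest's lid. Then lift the lid by its steel bar until its yellow pointer is past the red balance mark, without letting it spring up to fully open, ease it back down until the pointer is in the green band just below the mark, and finish there, still holding the lid still by the bar, ready for a sheet to be slipped in. Leave the other things on the table where they are.

Things in the scene. Friction and masses are not known exactly. Their poses are not given: they have to be found in the camera images.
- chest: low wooden chest, fixed: case 200 (x) x 280 (y) x 85 mm high; origin on the table under the case's centre, front to its -x (to the robot), left is +y. Left of it the bolt drive: red stop, grey gear box 98 mm high at x -90, y +350 mm. Right of it, at y -168 mm, an upright white arc, radius 170 mm about the hinge, top z 260 mm: green band from 0.70 to 0.89 rad of lid angle, red balance mark at 0.95.
- lid (a joint): lid angle (rad): 0 shut, grows as the front rises, 1.5 fully open. The sprung 0.9 kg lid falls shut by itself below its balance point, 0.95 rad, and springs up to fully open above it. At the bar it takes 1.1 N upwards to lift from shut, 0.4 N to hold at 0.80 rad. A yellow pointer pin on its right edge passes over the arc and shows the angle. Locked until the bolt has moved 35 mm.
- lid_bar (a point): middle of the lid's round steel pull bar: diameter 14, length 150 mm, level along the chest's y, 91 mm above the table when shut, 55 mm ahead of the lid's front edge and of the case's front wall (48 mm clear between), carried by two arms at 70 mm either side; 255 mm from the hinge line. The axes are the lid's and turn with it.
- lid_hinge (a point): point on the lid's hinge line, over the middle of the chest's far (+x) edge, 86 mm above the table; the line runs along the chest's y. The bar circles it at 255 mm, in the chest's xz plane, up and away from the robot; shut, the bar is 255 mm to the chest's -x and 5 mm above this point. Axes are the chest's.
- bolt (a joint): travel of the locking bolt (orange block and steel tongue over the lid's steel ear), m: 0 fully locked, 0.040 the block touches the red stop. It moves to the chest's +y by 0.040 m in two turns of the handwheel (3.18 mm per rad) and stays where it is left.
- bolt_block (a point): top of the bolt, over the middle of the orange block (44 x 35 mm), 108 mm above the table; it moves with the bolt along the chest's y.
- handwheel (a joint): angle of the handwheel (rad), grows clockwise seen from above, 0 to 12.57; 12.57 (two turns) is the bolt at its stop. Starts somewhere between 0 and 3. It turns with little friction (about 1 N at the crank) and stays where it is left.
- wheel_axis (a point): point on the handwheel's upright axis, 150 mm above the table, level with crank_grip. Wheel: red disc, diameter 124 mm, its top 127 mm above the table. Axes are the chest's.
- crank_grip (a point): middle of the black crank knob, an upright cylinder of diameter 20 mm and height 40 mm (127 to 167 mm above the table) that spins freely on its own axis; it stands on the disc 48 mm from the handwheel's axis and circles with the wheel.
- bark_rolls: two grey-green bark tubes strapped side by side, 220 x 122 x 60 mm, loose bystander; origin under its centre, x along the tubes
- chisel: wood chisel lying flat, dark wooden handle and steel blade, 240 x 28 x 28 mm, loose bystander; origin under its middle, x along the blade
- hammer: small hammer lying flat, 260 mm long, head 78 mm wide, loose bystander; origin under its middle, x towards the head
- brush: glue brush lying flat, 200 x 42 x 20 mm, loose bystander; origin under its middle, x towards the bristles
- glue_jar: glue jar with yellow cap, diameter 66, height 85 mm, loose bystander; origin under its centre
- mug: blue mug, diameter 80, height 90 mm, handle to its +y, loose bystander; origin under its centre

How it is judged (in metres and radians):
On the way, in this order (a step that is already met when the one before it is completed fails the run):
1. the handwheel has been wound until the bolt block touches the stop (value of joint bolt above 0.0385 m), for 0.2 s.
2. the lid has been raised past its balance point (value of joint lid above 0.97 rad), for 0.1 s.
At the end, for the whole second after the job is handed in: The bolt is still at its stop (over 37 of 40 mm) and the lid is held still by the fingers (over 0.05 N of contact, slower than 0.1 rad/s) with the pointer in the green band, 0.69 to 0.90 rad, just below the balance point at 0.95; no bystander props it up (value of joint lid between 0.69 and 0.9 rad and velocity of joint lid between -0.1 and 0.1 rad/s and contact force between the fingers and lid above 0.05 N and contact force between lid and bark_rolls below 0.1 N and contact force between lid and chisel below 0.1 N and contact force between lid and hammer below 0.1 N and contact force between lid and brush below 0.1 N and contact force between lid and glue_jar below 0.1 N and contact force between lid and mug below 0.1 N and value of joint bolt above 0.037 m); the arm keeps its last pose, push and grip.
It fails at once if the lid springs up to fully open (value of joint lid above 1.35 rad).
It fails at once if another thing on the table is pushed away (distance of any of bark_rolls, chisel, hammer, brush, glue_jar, mug from where it was at the start of the episode above 0.03 m).
It also fails if it takes over 72 s, if anything falls off the work surface, if the arm or the gripper's body presses on something with over 40 N, if the wrist force passes 120 N, or if a joint passes its speed limit or range.

ROBOT

A 6-joint arm with a two-finger parallel gripper is mounted at the origin on the work surface. World frame = base frame: x ahead of the robot, y to its left, z up, the work surface at z = 0. Lengths are in m, angles in degrees, forces in N, time in s.
With the tool pointing down it reaches from about 0.375 to 0.9 m from the base axis. Payload 3.1 kg.
Tool frame: the origin (TCP) lies at the very end of the fingers, on their centre line; the grasp point (between the pads) lies 19 mm behind it (grasp_offset is the distance from the TCP to the grasp point, in m); z points along the fingers, y is the direction in which the jaws open and shut (so a half turn about z gives the same grasp; the last joint's range is limited). The gripper opens to 87 mm and grips with 3 to 60 N. Pads are 19 mm wide; open, the fingers measure 117 mm over their backs; the gripper's body (75 mm by 190 mm) begins 51 mm behind the grasp point.
Start: joints at [-79.842, 30.224, 82.088, -0, 67.689, -10.227], TCP at [0.218, -0.586, 0.223] pointing down, gripper open.
Joint ranges: [-176.69, 176.69], [-43.24, 126.21], [12.49, 139.97], [-82, 262], [0, 151.66], [-163.58, 163.58]. Speed limits (degrees/s): [159.86, 159.86, 180, 180, 180, 180].

INTERFACE

Orientations are given as a 3x3 rotation matrix whose columns are the frame's x, y, z axes.
In Python, from rig import * gives the robot as it stands. The module is installed in compiled form; this text tells all that it offers.
- The arm moves only by the tool play_rows, never from a script. Its argument "plan" is a list that holds one entry, the list of rows, each a list of 7 numbers: the shift along the world's x, y, z each as a share of 5 cm, from -1 to 1, then the turn, a rotation vector about the world's x, y, z each as a share of pi rad, from -1 to 1, then the gripper's target within -1 to 1 (fully open at 1, half-way at 0, shut at -1). A call has 1 to 12 rows; each row shifts and turns the commanded pose from where the row before left it; what a row does not reach is not made up. A row lasts 1/10 s, in which the tool goes at most 50 mm and 8.59 degrees, less where a joint would pass 70% of its speed; a pose out of reach is approached as far as the arm can. A call with a number of a shift or a turn outside -1 to 1 is refused whole. A call with a gripper value outside its range is refused whole. The fingers move at their own pace and stop on an object; the grip force is fixed at half the most. Time passes only in rows, so rows that do not move let the fingers close. It gives the time, the measured TCP pose, the force and the opening at its end, in the units of the state.
- read_state(): the state, without advancing time (a new reading comes with each control period).
- capture(name): name is "side" or "top" or "wrist"; returns the picture (384x512x3 uint8, red, green, blue); there is no depth.
- camera_params(name): a dict with "intrinsics" (3x3 intrinsics, pixels), "k1" (the pictures are not rectified: a ray, as slopes to the right and down, at radius r is drawn at 1 + k1 r^2 times it, then the intrinsics apply), "R" (3x3) and "t" (3): a world point X has camera coordinates R X + t; the wrist camera has in their place "mount" (4x4, takes a point from camera to tool coordinates, whose origin is the TCP and whose axes are the flange's). Camera axes: x right, y down, z forward; pixel columns grow to the right and rows downward; lengths in m; the calibration is good to about 2 mm. A picture is of the moment at which its call begins: read the wrist's pose just before it. camera_params takes no time and is no camera call.
- hand_in(): hands the job in, once; it reports no verdict.
The state is a dict: "time_s": time; "joint_positions": joint angles; "qvel": joint speeds; "tau": joint torques, N m; "position": TCP position; "tcp_rot": TCP orientation; "force": force on the tool from outside, world axes, zero at the start; "moment": the same for the moment, N m; "opening": opening from 0.0 (shut) to 1.0 (fully open).
Only numpy, scipy, OpenCV 4.12 (cv2) and the standard library are available. Lean on these libraries where they do the work, as an engineer would, in place of code of your own. Each camera call takes 0.05 s, during which the arm holds its last target. There are 200 camera calls.

## Working session

There is one attempt and no reset: what is moved stays moved. The work goes in short steps, Python scripts to look and compute and a tool call to move; the robot and the scene stay as the last step left them, time stands still between calls to the robot, and variables do not carry over. Pictures are saved under pics/ and viewed, about 8 in all and at most 12, crops included, and the job is handed in when it is done.

Besides the shell and the picture viewer there is one more tool, called after "Request:" as name([rows], argument=value, ...), one row to a line, values as JSON. play_rows: Moves the arm, as the interface text tells. Its arguments: {"type":"object","properties":{"plan":{"type":"array"}},"required":["plan"]}

```bash
mkdir -p pics; python3 - <<'E'
from rig import *
import cv2,numpy as np
a=capture("side");b=capture("top")
cv2.imwrite("pics/s0.png",a[:,:,::-1]);cv2.imwrite("pics/t0.png",b[:,:,::-1])
for n in("side","top","wrist"):print(n,camera_params(n))
print(read_state())
E
```

```text
side {'intrinsics': array([[417.08200617,   0.        , 257.07152709],
       [  0.        , 417.08200617, 197.54863972],
       [  0.        ,   0.        ,   1.        ]]), 'k1': -0.10749843735497512, 'R': array([[-0.96227377, -0.27198925, -0.00714383],
       [-0.19858854,  0.72005215, -0.6648966 ],
       [ 0.18598866, -0.63839388, -0.74690125]]), 't': array([0.49966365, 0.18666843, 1.31160189])}
top {'intrinsics': array([[414.95357792,   0.        , 256.54396816],
       [  0.        , 414.95357792, 193.95655231],
       [  0.        ,   0.        ,   1.        ]]), 'k1': -0.01701140374715451, 'R': array([[ 0.00693251, -0.99990777,  0.01167886],
       [-0.99848813, -0.00755859, -0.0544455 ],
       [ 0.05452875, -0.01128376, -0.99844844]]), 't': array([-0.03497269,  0.52364412,  1.792337  ])}
wrist {'intrinsics': array([[264.58161527,   0.        , 254.71453534],
       [  0.        , 264.58161527, 186.71073316],
       [  0.        ,   0.        ,   1.        ]]), 'k1': -0.04038084882327593, 'mount': array([[ 1.27490171e-03, -9.69763672e-01, -2.44042607e-01,
         6.7461974
[... 343 characters left out ...]
.21472210e+01, -8.14715917e-04,
        6.76892870e+01, -1.02270849e+01]), 'qvel': array([-0.02361129, -0.22839659, -0.25432969,  0.06273654, -0.03920021,
        0.0134685 ]), 'tau': array([-1.65735300e-04, -4.40986705e+01, -1.77150160e+01,  6.35547610e-02,
        5.34051040e-02, -4.98426891e-05]), 'position': array([ 0.21761911, -0.58520498,  0.22167271]), 'tcp_rot': array([[ 9.37368983e-01,  3.48337860e-01, -3.53987496e-04],
       [ 3.48337883e-01, -9.37367113e-01,  1.90103860e-03],
       [ 3.30387481e-04, -1.90528187e-03, -9.99998130e-01]]), 'force': array([ 0.22848636, -0.58349742, -0.1820477 ]), 'moment': array([-0.00919699, -0.01424404,  0.003271  ]), 'opening': 1.0049564016446595}
```

View pics/t0.png

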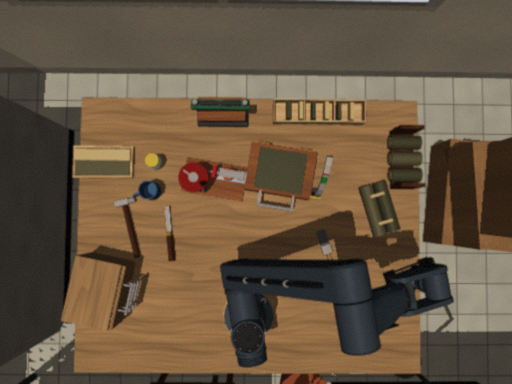

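View pics/s0.png

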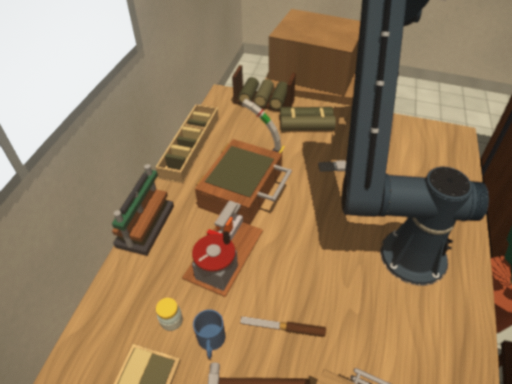

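```bash
cat > h.py <<'E'
from rig import *
import cv2,numpy as np
def cam(n,st=None):
    p=camera_params(n)
    if n=="wrist":
        s=st or read_state(); M=np.array(p["mount"]);T=np.eye(4);T[:3,:3]=s["tcp_rot"];T[:3,3]=s["position"]
        W=np.linalg.inv(T@M);R,t=W[:3,:3],W[:3,3]
    else:R,t=np.array(p["R"]),np.array(p["t"])
    return np.array(p["intrinsics"]),p["k1"],R,t
def ray(c,px):
    K,k,R,t=c
    n=cv2.undistortPoints(np.array([[px]],float),K,np.array([k,0,0,0,0.]))[0,0]
    d=R.T@np.array([n[0],n[1],1]);return -R.T@t,d
def onz(c,px,z):
    o,d=ray(c,px);return o+d*(z-o[2])/d[2]
def proj(c,X):
    K,k,R,t=c
    return cv2.projectPoints(np.array(X,float).reshape(-1,1,3),cv2.Rodrigues(R)[0],t,K,np.array([k,0,0,0,0.]))[0][:,0]
def tri(a,b):
    (o,d),(p,e)=a,b
    s=np.linalg.lstsq(np.c_[d,-e],p-o,rcond=None)[0];u=o+d*s[0];v=p+e*s[1];return (u+v)/2,np.linalg.norm(u-v)
def red(im):
    h=cv2.cvtColor(im,cv2.COLOR_RGB2HSV);return (((h[...,0]<6)|(h[...,0]>174))&(h[...,1]>190)&(h[...,2]>70)).astype(np.uint8)
E
python3 - <<'E'
from h import *
b=cv2.imread("pics/t0.png");a=cv2.imread("pics/s0.png")
for n,im in(("top",b),("side",a)):
    m=red(im[:,:,::-1].copy());k,l,s,c=cv2.connectedComponentsWithStats(m)
    for i in range(1,k):
        if s[i,4]>15:
            print(n,s[i],c[i],onz(cam(n),c[i],.127))
            if s[i,4]>300:
                q=np.argwhere(l==i)[:,::-1].astype(np.float32);e=cv2.minEnclosingCircle(cv2.convexHull(q));print("circ",e,onz(cam(n),e[0],.127))
t=cv2.resize(b[130:222,170:345],None,fx=4.5,fy=4.5,interpolation=cv2.INTER_CUBIC)
cv2.imwrite("pics/c1.png",t)
E
```

```text
top [179 162  29  30 500] [193.082 176.726] [0.58628764 0.22992226 0.127     ]
circ ((193.2259063720703, 176.6445770263672), 14.843343734741211) [0.58662621 0.22933993 0.127     ]
top [211 165   6  13  55] [213.63636364 171.16363636] [0.60978915 0.14628179 0.127     ]
side [193 230  42  40 896] [213.52455357 251.59821429] [0.58119509 0.2308678  0.127     ]
circ ((213.09812927246094, 250.6692657470703), 21.071720123291016) [0.58343192 0.22819952 0.127     ]
```

View pics/c1.png

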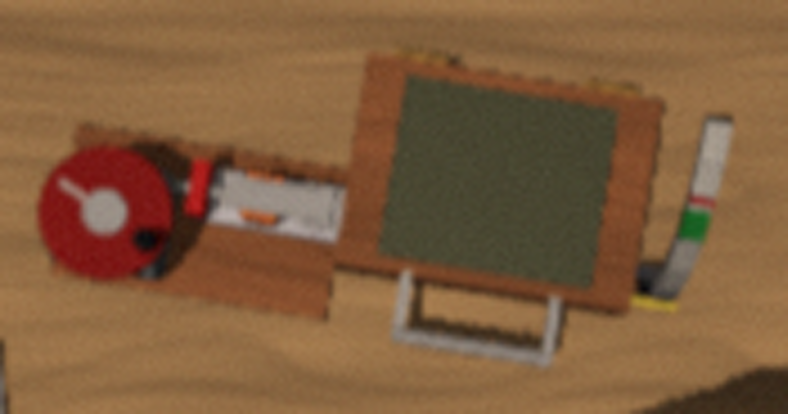

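```bash
python3 - <<'E'
from h import *
c=cam("top")
f=lambda x,y,z:onz(c,(170+(x+.5)/4.5-.5,130+(y+.5)/4.5-.5),z)
kn=f(148,238,.167);hub=f(104,211,.13);print("knob",kn,"hub",hub,np.linalg.norm((kn-hub)[:2]))
b1=f(398,335,.091);b2=f(549,357,.091);print(b1,b2,np.linalg.norm(b1-b2),(b1+b2)/2)
C=[f(x,y,.09) for x,y in((368,57),(663,100),(630,310),(335,268))];print(np.array(C),np.mean(C,0))
for i in range(4):
    d=C[(i+1)%4]-C[i];print(np.linalg.norm(d),np.degrees(np.arctan2(d[1],d[0])))
d=b1-b2;print("baryaw",np.degrees(np.arctan2(-d[0],d[1])))
for yaw in(-8.5,-8,-7.5,-7,-9):
    y=np.radians(yaw);R=np.array([[np.cos(y),-np.sin(y)],[np.sin(y),np.cos(y)]])
    print(yaw,np.mean(C,0)[:2]+R@[-.09,.35],np.mean(C,0)[:2]+R@[-.155,0])
E
```

```text
knob [0.55966902 0.18635988 0.167     ] hub [0.58691605 0.23097585 0.13      ] 0.05227796284242933
[ 0.47763613 -0.03689668  0.091     ] [ 0.458279   -0.17684017  0.091     ] 0.14127589965188905 [ 0.46795757 -0.10686842  0.091     ]
[[ 0.73701375 -0.00715652  0.09      ]
 [ 0.69905286 -0.28306295  0.09      ]
 [ 0.50243191 -0.25211594  0.09      ]
 [ 0.5393827   0.02193597  0.09      ]] [ 0.6194703  -0.13009986  0.09      ]
0.27850563231262776 -97.8339174475377
0.19904148829112286 171.05535259637
0.27653175493494697 82.32104366221155
0.19976086949229208 -8.374144893610824
baryaw -7.875241526917931
-8.5 [0.58219217 0.22935854] [ 0.46617284 -0.1071894 ]
-8 [0.57905676 0.22901954] [ 0.46597875 -0.10852803]
-7.5 [0.57592443 0.2286532 ] [ 0.46579635 -0.1098683 ]
-7 [0.57279542 0.22825953] [ 0.46562565 -0.11121011]
-9 [0.58533042 0.22967016] [ 0.46637861 -0.10585252]
```

Request:
play_rows([
  [[0.2,0.6,0.2,0,0,0.0283,1],[0.37,0.84,0.08,0,0,0.0283,1],[0.37,0.84,0.08,0,0,0.0283,1],[0.37,0.84,0.08,0,0,0.0283,1],[0.37,0.84,0.08,0,0,0.0283,1],[0.37,0.84,0.08,0,0,0.0283,1],[0.37,0.84,0.08,0,0,0.0283,1],[0.37,0.84,0.08,0,0,0.0283,1],[0.37,0.84,0.08,0,0,0.0283,1],[0.37,0.84,0.08,0,0,0.0283,1],[0.37,0.84,0,0,0,0.0283,1],[0.3,0.6,0,0,0,0.0283,1]],
])

```text
time_s: 1.3
position: [0.4278, -0.1031, 0.2685]
tcp_rot: [[0.143, 0.99, -0.0], [0.99, -0.143, 0.001], [0.001, -0.0, -1.0]]
force: [0.8, -0.4, 0.6]
opening: 1.001
```

```bash
python3 - <<'E'
from h import *
s=read_state();w=capture("wrist");cv2.imwrite("pics/w1.png",w[:,:,::-1]);np.savez("w1.npz",p=s["position"],r=s["tcp_rot"])
print(s["time_s"],s["position"],s["tcp_rot"],s["joint_positions"])
E
```

```text
1.3 [ 0.42779956 -0.1030991   0.26854634] [[ 1.42619857e-01  9.89777501e-01 -2.72134723e-04]
 [ 9.89777314e-01 -1.42619634e-01  7.13184653e-04]
 [ 6.67082370e-04 -3.71067068e-04 -9.99999709e-01]] [-2.81808037e+01  1.22205816e+01  1.03894336e+02  3.19041183e-02
  6.39181277e+01 -1.99953694e+01]
```

View pics/w1.png

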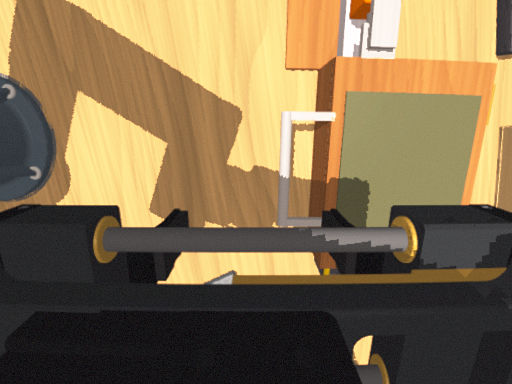

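```bash
python3 - <<'E'
from h import *
d=np.load("w1.npz");c=cam("wrist",dict(position=d["p"],tcp_rot=d["r"]))
a=onz(c,(288,117),.091);b=onz(c,(284.5,222),.091);print(a,b,np.linalg.norm(a-b),(a+b)/2,np.degrees(np.arctan2(b[0]-a[0],a[1]-b[1])))
for p in((330,59),(497,62)):print(onz(c,p,.087))
E
```

```text
[ 0.48041657 -0.04022275  0.091     ] [ 0.46011275 -0.17816401  0.091     ] 0.13942752821727114 [ 0.47026466 -0.10919338  0.091     ] -8.373344259513972
[0.53910629 0.02065835 0.087     ]
[ 0.74905221 -0.00767279  0.087     ]
```

Request:
play_rows([
  [[0.4,0.6,0,0,0,0,1],[0.5,0.8,0,0,0,0,1],[0.5,0.8,0,0,0,0,1],[0.5,0.8,0,0,0,0,1],[0.4,0.8,0,0,0,0,1],[0.1,0.6,0,0,0,0,1],[0,0.4,0,0,0,0,1],[0,0,0,0,0,0,1]],
])

```text
time_s: 2.15
position: [0.5473, 0.1364, 0.2679]
tcp_rot: [[0.144, 0.99, -0.001], [0.99, -0.144, 0.001], [0.0, -0.001, -1.0]]
force: [-0.3, -0.1, 0.5]
opening: 1.0
```

```bash
python3 - <<'E'
from h import *
s=read_state();w=capture("wrist");cv2.imwrite("pics/w2.png",w[:,:,::-1]);np.savez("w2.npz",p=s["position"],r=s["tcp_rot"])
print(s["time_s"],s["position"],s["joint_positions"])
c=cam("wrist",s);print(proj(c,[(.56,.187,.167),(.586,.2295,.127)]))
E
```

```text
2.15 [0.54726514 0.13643699 0.26787318] [2.62753946e+00 2.26150709e+01 8.78153452e+01 4.10517924e-02
 6.96438569e+01 1.09092632e+01]
[[258.51502579 134.75759466]
 [276.25769585  90.11387584]]
```

View pics/w2.png

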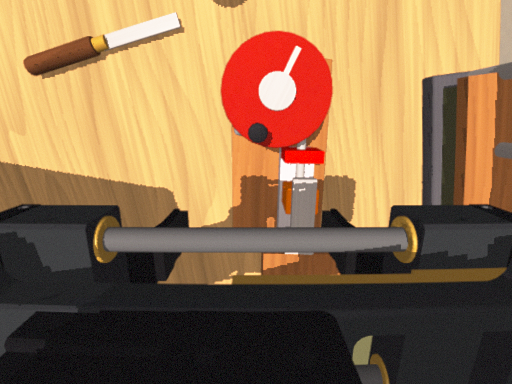

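Request:
play_rows([
  [[0.15,0.5,-0.2,0,0,0,1],[0.11,0.54,-0.4,0,0,0,0.2],[0,0,-0.7,0,0,0,0.2],[0,0,-0.7,0,0,0,0.2],[0,0,-0.46,0,0,0,0.2],[0,0,-0.2,0,0,0,0],[0,0,0,0,0,0,-1],[0,0,0,0,0,0,-1],[0,0,0,0,0,0,-1],[0,0,0,0,0,0,-1],[0,0,0,0,0,0,-1]],
])

```text
time_s: 3.3
position: [0.561, 0.1861, 0.1368]
tcp_rot: [[0.147, 0.989, 0.001], [0.989, -0.147, -0.0], [0.0, 0.002, -1.0]]
force: [-1.3, -0.7, 3.2]
opening: 0.215
```

```bash
python3 -c "
import numpy as np
a=np.radians(-121.4-15*np.arange(25));P=.048*np.c_[np.cos(a),np.sin(a)]/.05
print(np.round(np.diff(np.round(P,2),axis=0),2).tolist())"
```

```text
[[-0.2, 0.16], [-0.14, 0.2], [-0.09, 0.23], [-0.03, 0.25], [0.04, 0.25], [0.1, 0.23], [0.16, 0.2], [0.2, 0.14], [0.23, 0.09], [0.25, 0.03], [0.25, -0.04], [0.23, -0.1], [0.2, -0.16], [0.14, -0.2], [0.09, -0.23], [0.03, -0.25], [-0.04, -0.25], [-0.1, -0.23], [-0.16, -0.2], [-0.2, -0.14], [-0.23, -0.09], [-0.25, -0.03], [-0.25, 0.04], [-0.23, 0.1]]
```

Request:
play_rows([
  [[-0.2,0.16,0,0,0,0,-1],[-0.14,0.2,0,0,0,0,-1],[-0.09,0.23,0,0,0,0,-1],[-0.03,0.25,0,0,0,0,-1],[0.04,0.25,0,0,0,0,-1],[0.1,0.23,0,0,0,0,-1]],
])

```text
time_s: 3.9
position: [0.5436, 0.2531, 0.1367]
tcp_rot: [[0.147, 0.989, -0.001], [0.989, -0.147, -0.0], [-0.0, -0.001, -1.0]]
force: [-1.5, -1.1, 3.9]
opening: 0.218
```

Request:
play_rows([
  [[0.16,0.2,0,0,0,0,-1],[0.2,0.14,0,0,0,0,-1],[0.23,0.09,0,0,0,0,-1],[0.25,0.03,0,0,0,0,-1],[0.25,-0.04,0,0,0,0,-1],[0.23,-0.1,0,0,0,0,-1],[0.2,-0.16,0,0,0,0,-1],[0.14,-0.2,0,0,0,0,-1],[0.09,-0.23,0,0,0,0,-1],[0.03,-0.25,0,0,0,0,-1],[-0.04,-0.25,0,0,0,0,-1],[-0.1,-0.23,0,0,0,0,-1]],
])

```text
time_s: 5.1
position: [0.6261, 0.2036, 0.1367]
tcp_rot: [[0.148, 0.989, -0.0], [0.989, -0.148, 0.003], [0.003, -0.001, -1.0]]
force: [-3.5, 2.9, 5.9]
opening: 0.222
```

Request:
play_rows([
  [[-0.16,-0.2,0,0,0,0,-1],[-0.2,-0.14,0,0,0,0,-1],[-0.23,-0.09,0,0,0,0,-1],[-0.25,-0.03,0,0,0,0,-1],[-0.25,0.04,0,0,0,0,-1],[-0.23,0.1,0,0,0,0,-1],[-0.2,0.16,0,0,0,0,-1],[-0.14,0.2,0,0,0,0,-1],[-0.09,0.23,0,0,0,0,-1],[-0.03,0.25,0,0,0,0,-1],[0.04,0.25,0,0,0,0,-1],[0.1,0.23,0,0,0,0,-1]],
])

```text
time_s: 6.3
position: [0.5434, 0.2527, 0.1367]
tcp_rot: [[0.147, 0.989, -0.001], [0.989, -0.147, -0.001], [-0.001, -0.001, -1.0]]
force: [-0.4, -1.6, 7.9]
opening: 0.22
```

```bash
python3 - <<'E'
from h import *
s=read_state();w=capture("wrist");cv2.imwrite("pics/w3.png",w[:,:,::-1])
t=capture("top");cv2.imwrite("pics/t1.png",t[:,:,::-1])
a=capture("side");cv2.imwrite("pics/s1.png",cv2.resize(a[180:320,150:310,::-1],None,fx=4,fy=4,interpolation=cv2.INTER_CUBIC))
print(s["time_s"],s["position"],s["force"])
E
```

```text
6.3 [0.54342884 0.25273119 0.13669491] [-0.40180907 -1.63146475  7.85401032]
```

View pics/s1.png

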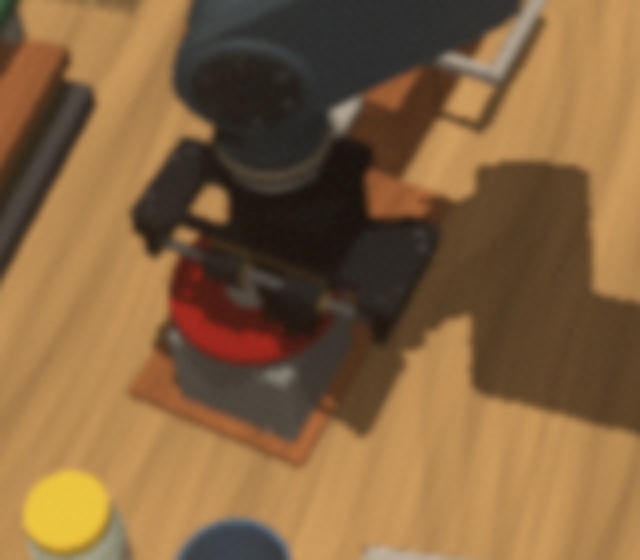

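Request:
play_rows([
  [[0.16,0.2,0,0,0,0,-1],[0.2,0.14,0,0,0,0,-1],[0.23,0.09,0,0,0,0,-1],[0.25,0.03,0,0,0,0,-1],[0.25,-0.04,0,0,0,0,-1],[0.23,-0.1,0,0,0,0,-1]],
])

```text
time_s: 7.05
position: [0.6101, 0.2687, 0.1366]
tcp_rot: [[0.146, 0.989, -0.001], [0.989, -0.146, -0.001], [-0.001, -0.001, -1.0]]
force: [-4.0, -2.9, 9.9]
opening: 0.218
```

Request:
play_rows([
  [[0.2,-0.16,0,0,0,0,-1],[0.14,-0.2,0,0,0,0,-1]],
])

```text
time_s: 7.25
position: [0.6269, 0.2506, 0.1367]
tcp_rot: [[0.147, 0.989, -0.001], [0.989, -0.147, -0.0], [-0.0, -0.001, -1.0]]
force: [-3.4, -1.1, 9.1]
opening: 0.224
```

Request:
play_rows([
  [[0.09,-0.23,0,0,0,0,-1],[0.03,-0.25,0,0,0,0,-1]],
])

```text
time_s: 7.45
position: [0.6326, 0.2269, 0.1367]
tcp_rot: [[0.147, 0.989, -0.002], [0.989, -0.147, 0.001], [0.001, -0.002, -1.0]]
force: [-5.6, 2.9, 9.1]
opening: 0.219
```

Request:
play_rows([
  [[-0.04,-0.25,0,0,0,0,-1],[-0.1,-0.23,0,0,0,0,-1]],
])

```text
time_s: 7.65
position: [0.6313, 0.2168, 0.1369]
tcp_rot: [[0.155, 0.988, 0.015], [0.987, -0.155, 0.03], [0.032, 0.011, -0.999]]
force: [13.4, 42.7, -11.8]
opening: 0.221
```

Request:
play_rows([
  [[-0.16,-0.2,0,0,0,0,-1]],
])

```text
time_s: 7.75
position: [0.6241, 0.1988, 0.1367]
tcp_rot: [[0.146, 0.989, 0.015], [0.989, -0.147, 0.01], [0.012, 0.014, -1.0]]
force: [-0.2, -2.3, 0.1]
opening: 0.136
```

Request:
play_rows([
  [[-0.2,-0.14,0,0,0,0,-1]],
])

```text
time_s: 7.85
position: [0.6084, 0.1863, 0.1351]
tcp_rot: [[0.146, 0.989, 0.0], [0.989, -0.146, -0.0], [0.0, 0.0, -1.0]]
force: [0.5, -1.4, -0.6]
opening: 0.052
```

Request:
play_rows([
  [[0,0,0.5,0,0,0,-1],[0,0,0.8,0,0,0,-1],[0,0,0.8,0,0,0,0],[-0.4,-0.3,0.5,0,0,0,0],[-0.5,-0.4,0,0,0,0,0],[-0.3,-0.3,0,0,0,0,0],[0,0,0,0,0,0,0]],
])

```text
time_s: 8.55
position: [0.5455, 0.1342, 0.2652]
tcp_rot: [[0.149, 0.989, -0.004], [0.989, -0.149, -0.001], [-0.001, -0.003, -1.0]]
force: [-0.4, 1.0, -0.1]
opening: 0.375
```

```bash
python3 - <<'E'
from h import *
s=read_state();w=capture("wrist");cv2.imwrite("pics/w4.png",cv2.resize(w[60:270,200:360,::-1],None,fx=3,fy=3,interpolation=cv2.INTER_CUBIC))
print(s["time_s"],s["position"],s["opening"])
E
```

```text
8.55 [0.5455414  0.13423559 0.26520537] 0.3754892084077222
```

View pics/w4.png

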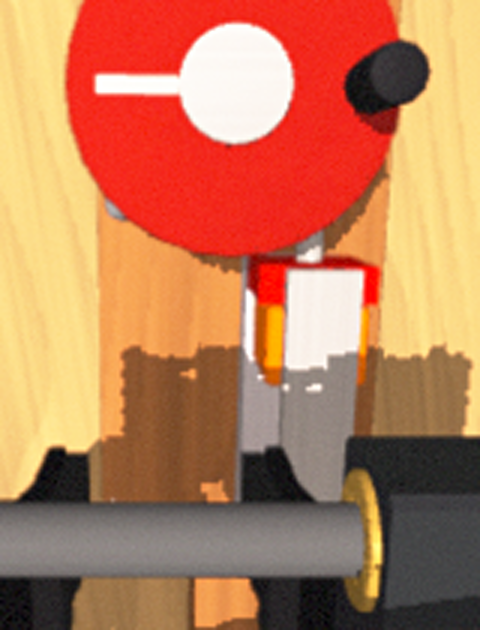

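Request:
play_rows([
  [[-0.15,-0.5,0,0,0,0,0],[-0.28,-0.88,0,0,0,0,0],[-0.28,-0.88,0,0,0,0,0],[-0.28,-0.88,0,0,0,0,0],[-0.28,-0.88,0,0,0,0,0],[-0.2,-0.6,0,0,0,0,0],[-0.06,-0.22,-0.3,0,0,0,0],[0,0,-0.8,0,0,0,0],[0,0,-0.8,0,0,0,0],[0,0,-0.3,0,0,0,0],[0,0,0,0,0,0,0]],
])

```text
time_s: 9.7
position: [0.4713, -0.1058, 0.1528]
tcp_rot: [[0.147, 0.989, -0.005], [0.989, -0.147, 0.003], [0.002, -0.006, -1.0]]
force: [-0.4, 0.7, 0.2]
opening: 0.5
```

```bash
python3 - <<'E'
from h import *
s=read_state();w=capture("wrist");cv2.imwrite("pics/w5.png",w[:,:,::-1])
print(s["time_s"],s["position"],s["force"],s["opening"])
E
```

```text
9.7 [ 0.47132834 -0.10584073  0.15276733] [-0.40077461  0.66209355  0.15582562] 0.5002215326375228
```

View pics/w5.png

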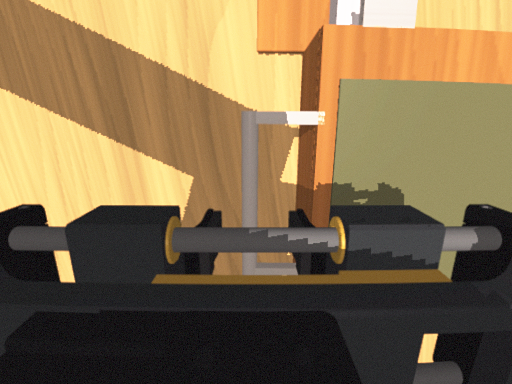

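Request:
play_rows([
  [[-0.04,0,-0.5,0,0,0,0],[0,0,-0.6,0,0,0,0],[0,0,-0.4,0,0,0,0],[0,0,-0.1,0,0,0,-0.4],[0,0,0,0,0,0,-1],[0,0,0,0,0,0,-1],[0,0,0,0,0,0,-1],[0,0,0,0,0,0,-1]],
])

```text
time_s: 10.55
position: [0.466, -0.1062, 0.0761]
tcp_rot: [[0.145, 0.989, -0.009], [0.989, -0.145, 0.001], [-0.0, -0.009, -1.0]]
force: [-8.9, -4.2, 4.3]
opening: 0.146
```

```bash
python3 -c "
import numpy as np
p=np.r_[0,.02,.06,np.arange(.12,1.03,.06)];e=.0196
u=.255*(np.cos(e)-np.cos(p+e));z=.255*(np.sin(p+e)-np.sin(e))
P=np.round(np.c_[u*.989,-.147*u,z]/.05,2);print([(round(a,2),d.tolist()) for a,d in zip(p[1:],np.round(np.diff(P,axis=0),2))],(P*.05)[-1])"
```

```text
[(np.float64(0.02), [0.0, 0.0, 0.1]), (np.float64(0.06), [0.02, 0.0, 0.21]), (np.float64(0.12), [0.03, -0.01, 0.3]), (np.float64(0.18), [0.05, 0.0, 0.3]), (np.float64(0.24), [0.07, -0.01, 0.3]), (np.float64(0.3), [0.08, -0.02, 0.29]), (np.float64(0.36), [0.11, -0.01, 0.29]), (np.float64(0.42), [0.12, -0.02, 0.28]), (np.float64(0.48), [0.14, -0.02, 0.27]), (np.float64(0.54), [0.15, -0.02, 0.27]), (np.float64(0.6), [0.17, -0.03, 0.25]), (np.float64(0.66), [0.18, -0.03, 0.25]), (np.float64(0.72), [0.2, -0.03, 0.23]), (np.float64(0.78), [0.21, -0.03, 0.22]), (np.float64(0.84), [0.22, -0.03, 0.2]), (np.float64(0.9), [0.24, -0.04, 0.2]), (np.float64(0.96), [0.24, -0.03, 0.17]), (np.float64(1.02), [0.26, -0.04, 0.17])] [ 0.1245 -0.0185  0.215 ]
```

Request:
play_rows([
  [[-0.07,0.01,0,0,0,0,-1],[0,0,0.1,0,0,0,-1],[0.02,0,0.21,0,0,0,-1],[0.03,-0.01,0.3,0,0,0,-1]],
])

```text
time_s: 10.95
position: [0.4683, -0.1067, 0.1066]
tcp_rot: [[0.147, 0.989, -0.003], [0.989, -0.147, 0.001], [0.0, -0.003, -1.0]]
force: [-2.6, -1.4, -2.6]
opening: 0.152
```

Request:
play_rows([
  [[0.05,0,0.3,0,0,0,-1],[0.07,-0.01,0.3,0,0,0,-1],[0.08,-0.02,0.29,0,0,0,-1],[0.11,-0.01,0.29,0,0,0,-1],[0.12,-0.02,0.28,0,0,0,-1],[0.14,-0.02,0.27,0,0,0,-1]],
])

```text
time_s: 11.55
position: [0.4951, -0.1109, 0.1938]
tcp_rot: [[0.146, 0.989, -0.006], [0.989, -0.146, -0.001], [-0.002, -0.006, -1.0]]
force: [-6.4, -3.6, 0.0]
opening: 0.152
```

Request:
play_rows([
  [[0.15,-0.02,0.27,0,0,0,-1],[0.17,-0.03,0.25,0,0,0,-1],[0.18,-0.03,0.25,0,0,0,-1],[0.2,-0.03,0.23,0,0,0,-1],[0.21,-0.03,0.22,0,0,0,-1],[0.22,-0.03,0.2,0,0,0,-1],[0,0,0,0,0,0,-1]],
])

```text
time_s: 12.25
position: [0.5509, -0.1197, 0.2677]
tcp_rot: [[0.147, 0.989, -0.007], [0.989, -0.147, -0.002], [-0.003, -0.007, -1.0]]
force: [-12.8, -1.7, 13.5]
opening: 0.147
```

```bash
python3 - <<'E'
from h import *
s=read_state();w=capture("top");v=capture("side");cv2.imwrite("pics/l1.png",np.hstack([cv2.resize(i[:,:,::-1],None,fx=5,fy=5,interpolation=cv2.INTER_CUBIC) for i in(w[140:220,250:330],v[100:180,210:290])]))
print(s["time_s"],s["position"],s["force"],s["opening"])
E
```

```text
12.25 [ 0.55092277 -0.11971031  0.26768407] [-12.76956972  -1.72316667  13.52057482] 0.1468596732071649
```

View pics/l1.png

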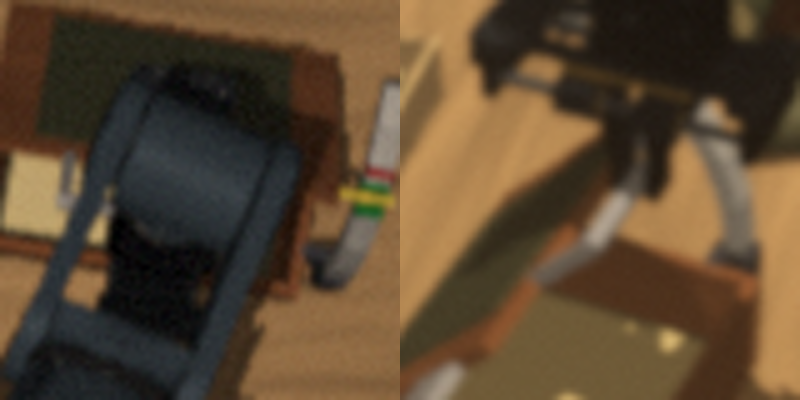

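Request:
play_rows([
  [[-0.04,0.01,0.04,0,0,0,-1],[0.24,-0.04,0.2,0,0,0,-1],[0.24,-0.03,0.18,0,0,0,-1],[0.26,-0.04,0.18,0,0,0,-1],[0,0,0,0,0,0,-1],[0,0,0,0,0,0,-1]],
])

```text
time_s: 12.95
position: [0.589, -0.1257, 0.2967]
tcp_rot: [[0.148, 0.989, 0.001], [0.989, -0.148, -0.004], [-0.004, 0.002, -1.0]]
force: [-3.3, -3.3, 5.9]
opening: 0.147
```

```bash
python3 - <<'E'
from h import *
s=read_state();w=capture("top");v=capture("side");cv2.imwrite("pics/l2.png",cv2.resize(w[150:200,305:335,::-1],None,fx=10,fy=10,interpolation=cv2.INTER_CUBIC))
print(s["time_s"],s["position"],s["force"],s["opening"])
E
```

```text
12.95 [ 0.58904121 -0.12574784  0.29667292] [-3.2720158  -3.26178454  5.85919688] 0.1470888626355065
```

View pics/l2.png

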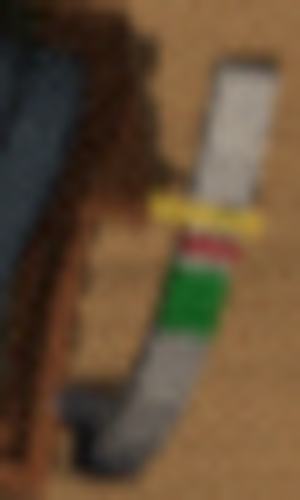

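Request:
play_rows([
  [[0.17,-0.03,0.1,0,0,0,-1],[0,0,0,0,0,0,-1],[0,0,0,0,0,0,-1],[0,0,0,0,0,0,-1],[-0.17,0.03,-0.1,0,0,0,-1],[-0.26,0.04,-0.17,0,0,0,-1],[-0.24,0.03,-0.17,0,0,0,-1],[-0.24,0.04,-0.2,0,0,0,-1],[-0.1,0.01,-0.1,0,0,0,-1],[0,0,0,0,0,0,-1],[0,0,0,0,0,0,-1],[0,0,0,0,0,0,-1]],
])

```text
time_s: 14.25
position: [0.5466, -0.1189, 0.2631]
tcp_rot: [[0.147, 0.989, -0.001], [0.989, -0.147, -0.002], [-0.002, -0.001, -1.0]]
force: [-5.5, -2.1, 6.5]
opening: 0.155
```

```bash
python3 - <<'E'
from h import *
s=read_state();w=capture("top");cv2.imwrite("pics/l3.png",cv2.resize(w[150:200,305:335,::-1],None,fx=10,fy=10,interpolation=cv2.INTER_CUBIC))
print(s["time_s"],s["position"],s["force"],s["opening"],np.abs(s["qvel"]).max())
# bystander check: top image differences
import cv2
d=cv2.absdiff(w[:,:,::-1].copy(),cv2.imread("pics/t0.png")).max(2)
for n,(x0,x1,y0,y1) in dict(jar=(140,168,148,172),mug=(134,165,176,204),hammer=(112,142,192,260),chisel=(160,180,202,264),rolls=(355,402,178,240)).items():print(n,(d[y0:y1,x0:x1]>40).sum())
E
```

```text
14.25 [ 0.54657531 -0.11886321  0.26312038] [-5.46031584 -2.08701721  6.54793452] 0.15487761071414585 0.17864500951235587
jar 0
mug 0
hammer 0
chisel 0
rolls 242
```

View pics/l3.png

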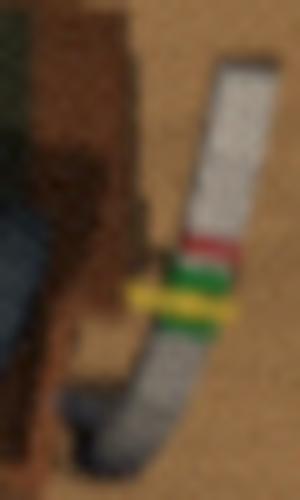

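```bash
python3 -c "
from rig import *
hand_in();s=read_state();print(s['time_s'],s['position'],s['force'])"
```

```text
the job is handed in; nothing more can be done
the job is handed in; nothing more can be done
```

The job is handed in, and by my last checks it is done; `hand_in` reports no verdict.

- **Handwheel:** I wound it clockwise about 610° to its end stop. At the stop the fingers met about 43 N and slipped off the knob. A close-up afterwards showed the orange block touching the red stop.
- **Lid:** I gripped the steel bar and raised the lid past the red mark, to about 1.05 rad (commanded). A picture just before the top showed the pointer clearly beyond the mark. I then eased it back down.
- **Last checks at 14.25 s:** The pointer was in the middle of the green band, about 0.8 rad. The fingers were closed on the bar (opening 0.155), with about 9 N on the tool. Joint speeds were under 0.2 °/s.
- **Other things on the table:** The top picture showed no change at the jar, mug, hammer or chisel. The area around the bark rolls did differ from the first picture. I put that down to the arm and its shadow moving away, and did not check it further. I made no separate check of the brush.
- **After hand-in:** I could not read the state again, because the interface had closed.

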